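Start and run on the stage's wing nut

ROBOT

A 6-joint arm with a two-finger parallel gripper is mounted at the origin on the work surface. World frame = base frame: x ahead of the robot, y to its left, z up, the work surface at z = 0. Lengths are in m, angles in rad, forces in N, time in s.
With the tool pointing down it reaches from about 0.35 to 0.775 m from the base axis. Payload 7.3 kg.
Tool frame: the origin (TCP) lies at the very end of the fingers, on their centre line; the grasp point (between the pads) lies 19 mm behind it; z points along the fingers, y is the line along which they close (so a half turn about z gives the same grasp; the last joint's range is limited). The gripper opens to 92 mm and grips with 3 to 60 N. Pads are 19 mm wide; open, the fingers measure 130 mm over their backs; the gripper's body (75 mm by 190 mm) begins 47 mm behind the grasp point.
Start: joints at [-1.449, 0.342, 1.524, -0, 1.275, -0.146], TCP at [0.139, -0.506, 0.227] pointing down, gripper open.
Joint ranges: [-2.53, 2.53], [-0.77, 2.02], [0.04, 2.7], [-1, 4.14], [0.28, 2.66], [-3.11, 3.11]. Speed limits (rad/s): [2.57, 2.57, 3.14, 3.14, 3.14, 3.14].

INTERFACE

Orientations are given as [roll, pitch, yaw] about the fixed x, y, z axes, in that order (R = Rz(yaw) Ry(pitch) Rx(roll)).
In Python, from cell import robot gives the robot as it stands.
- The arm moves only by the tool apply_moves, never from a script. Its argument "motion" is text: rows parted by semicolons, each of 7 numbers parted by spaces: the opening in per cent of the stroke, from 0 (shut) to 100 (fully open), then the shift along the tool's x, y, z in cm, then the turn, a rotation vector about the tool's x, y, z in rad. A call has 1 to 20 rows; each row shifts and turns the commanded pose from where the row before left it, along the tool's axes as they then stand; what a row does not reach is not made up. A row lasts 1/8 s, in which the tool goes at most 62.5 mm and 10.7 degrees, less where a joint would pass 70% of its speed; a pose out of reach is approached as far as the arm can. A call with a gripper value outside its range is refused whole. The fingers move at their own pace and stop on an object; "force" is the grip in N (left out, the last holds). Time passes only in rows, so rows that do not move let the fingers close. It gives the time, the measured TCP pose, the force, the opening and the grip force at its end, in the units of the state.
- robot.observe(): the state, without advancing time (a new reading comes with each control period).
- robot.read_camera(name): name is "scene" or "top" or "wrist"; returns a dict with "img" (480x640x3 uint8, red, green, blue), "fovy" (degrees; the focal length in pixels is half the picture's height over the tangent of half this angle, whatever the lens; pixels are square), "cx", "cy" (the principal point, pixels), "R" (3x3) and "t" (3): a world point X has camera coordinates R X + t; the wrist camera has in their place "hand_eye" (4x4, takes a point from camera to tool coordinates, whose origin is the TCP and whose axes are the flange's). Camera axes: x right, y down, z forward; pixel columns grow to the right and rows downward; lengths in m; the calibration is good to about 2 mm. The wrist camera is an equidistant fisheye: a pixel r from the principal point sees the ray r / f radians off the axis. A picture is of the moment at which its call begins: read the wrist's pose just before it. There is no depth.
- robot.hand_in(): hands the job in; it is judged then, once.
Trained networks look in a picture, given as the dict that the camera call returned (one of the last four; its "shot" number tells which), for a name from the list of things; names that differ only in an ending like _2 or _b are one class to them, and where a whole thing is asked for, a point or a joint stands for the part that bears it (a point fixed in the world has none). Each returns a list of dicts, best first, with "score" (0 to 1); they miss things now and then, are a little off and sometimes report something else, mostly with a low value. They report only what shows in the picture. A call takes as long as a camera call. They do not tell look-alikes from the thing itself.
- robot.search_frame(target, picture): "centre" ([x, y, z] in m, in world coordinates, good to about 4 mm: the middle of the surface that is visible of it).
- robot.trace(target, picture): "pixels" (480x640 bool, what is visible of it).
The state is a dict: "time": time; "qpos": joint angles; "qvel": joint speeds; "joint_efforts": joint torques, N m; "tool_pos": TCP position; "tool_rot": TCP orientation; "contact_force": force on the tool from outside, world axes, zero at the start; "torque": the same for the moment, N m; "opening": finger opening in m; "grip_force": force on a finger pad.
Only numpy, scipy, OpenCV 4.12 (cv2) and the standard library are available. Lean on these libraries where they do the work, as an engineer would, in place of code of your own. Each camera call takes 0.05 s, during which the arm holds its last target. There are 200 camera calls.

TASK

Pick up the wing nut and set it square on the sample stage's stud with its wings along the stage's long side, so that it rests on the crown of the thread. Turn it gently backward (anticlockwise from above) until it drops into the thread start, then run it forward (clockwise) until the spring clamp plate is fully down, without forcing it, and let go. Leave the bottle, jar and mortar where they are.

Things in the scene. Friction and masses are not known exactly. Their poses are not given: they have to be found in the camera images.
- wing_nut: loose plain steel wing nut, 120 to 195 g, upright on the bench. Origin: centre of its underside, on its axis; z up. Round skirt 50 mm across, 26 mm high, open below (bore 40 mm); 9.5 mm square hole through its top. Inside, two thread pins 3.5 mm thick point inward along its x axis, one under each wing, lower edges 4.25 mm above the underside
- nut_wings (a point): point on the nut's axis between its two wings, 40 mm above its underside. The wings stand on the nut's top along its own x axis (alike either way round): 12 mm thick (across y), from 7 to 32 mm either side of the axis, from 26 to 52 mm above the underside
- stage: fixed aluminium clamping stage, block 110 x 160 x 30 mm on a 130 x 180 x 6 mm base. Origin: centre of its underside on the bench; long side along its own y axis, z up. A steel stud stands at its centre, 35 mm across its two-start right-hand thread, lead 15 mm a turn. Forcing is over 20 N between nut and stage (stud, plate) while the nut lies in the thread start, over 55 N anywhere
- stud_crown (a point): point on the stud axis at the crown, the flat top of the thread, 60 mm above the stage's origin. A nut set on it with wings along the stage's y has its underside 56 mm above the origin, and the thread start lies 15 to 75 degrees backward (not shown by any pose). Turned forward from the crown it meets a tooth and jams
- stud_start (a point): point on the stud axis at the thread start, 49 mm above the stage's origin: the nut's underside lies about here after dropping 6.5 mm by its own weight, if the fingers are loose. A wall stops it some 15 to 25 degrees further back. From here about 140 degrees forward, 1 mm down per 24 degrees with 1.5 mm play, bring it fully down, underside 44.5 mm above the origin
- stud_tip (a point): tip of the stud: top of its 8 mm pilot rod, on the stud axis, 85 mm above the stage's origin; pointed over its top 5 mm, rising 25 mm over the crown; the nut's square hole slides over it
- clamp (a joint): travel of the clamp plate in m: 0 up, 0.0035 fully down at its stop. Steel plate 56 x 124 x 8 mm around the stud, top 48 mm above the stage's origin when up, on springs (4 N to start moving, 12 N fully down); the nut's underside presses it. Running on takes about 0.1 N m, rising past 0.2 N m at the plate's stop. Turned against a stop, wings held with 10 N or less push the fingers open
- reagent_bottle: amber bottle, 60 mm across, 130 mm tall, standing loose; origin at the centre of its foot
- powder_jar: white plastic jar, 56 mm across, 75 mm tall, standing loose; origin at the centre of its foot
- mortar: white ceramic bowl, 90 mm across, 50 mm tall, loose; origin at the centre of its foot
Mind the look-alikes: they are no part of the job. Leave any red or turquoise look-alike of the wing_nut alone.

How it is judged:
By the outcome, as a careful person would: the job done as asked, in the order asked, and still so for the second after the job is handed in, with the robot touching nothing.
It also fails if it takes over 70 s, if anything falls off the work surface, if the arm or the gripper's body presses on something with over 40 N, if the wrist force passes 120 N, or if a joint passes its speed limit or range.

## Working session

There is one attempt and no reset: what is moved stays moved. The work goes in short steps, Python scripts to look and compute and a tool call to move; the robot and the scene stay as the last step left them, time stands still between calls to the robot, and variables do not carry over. Pictures are saved under pics/ and viewed, at most 10 in all, crops included, and the job is handed in when it is done.

Besides the shell and the picture viewer there is one more tool, called after "Request:" as name(argument=value, ...) on one line, values as JSON. apply_moves: Moves the arm, as the interface text tells. Its arguments: {"type":"object","properties":{"motion":{"type":"string"},"force":{"type":"number"}},"required":["motion"]}

```bash
mkdir -p pics; cat > h.py <<'E'
from cell import robot
import numpy as np, cv2
def find(cam,names):
    p=robot.read_camera(cam)
    for n in names:
        for r in robot.search_frame(n,p)[:4]: print(cam,n,np.round(r['centre'],4),round(r['score'],2))
    return p
def proj(p,X):
    c=p['R']@np.array(X)+p['t']; f=240/np.tan(np.radians(p['fovy'])/2)
    return p['cx']+f*c[0]/c[2], p['cy']+f*c[1]/c[2]
def ray(p,u,v,z):
    f=240/np.tan(np.radians(p['fovy'])/2)
    R=np.array(p['R']);t=np.array(p['t']); d=R.T@np.array([(u-p['cx'])/f,(v-p['cy'])/f,1]); o=-R.T@t
    return o+d*(z-o[2])/d[2]
E
python3 - <<'E'
from h import *
ims=[]
for c in ['top','scene']:
    p=find(c,['wing_nut','stage','clamp','reagent_bottle','powder_jar','mortar'])
    cv2.imwrite(f'pics/{c}.png',p['img'][:,:,::-1])
s=robot.observe();print(s)
E
```

```text
top wing_nut [ 0.4904 -0.2523  0.025 ] 0.91
top wing_nut [ 0.5778 -0.2082  0.0268] 0.76
top wing_nut [ 0.4578 -0.3394  0.0264] 0.66
top stage [0.4955 0.0297 0.0301] 0.7
top stage [0.4977 0.0289 0.0528] 0.19
top clamp [0.4987 0.0321 0.0525] 0.77
top clamp [0.4918 0.0273 0.0337] 0.6
top reagent_bottle [ 0.6534 -0.2978  0.0869] 0.96
top powder_jar [0.6323 0.2989 0.0719] 0.57
top mortar [0.3739 0.3597 0.0307] 0.89
top mortar [ 0.4895 -0.2508  0.025 ] 0.35
scene wing_nut [ 0.504  -0.2504  0.0265] 0.91
scene wing_nut [ 0.4694 -0.342   0.0244] 0.73
scene wing_nut [ 0.5948 -0.1991  0.0256] 0.63
scene stage [0.524  0.0282 0.0329] 0.9
scene clamp [0.5046 0.0242 0.0503] 0.92
scene clamp [0.6492 0.2973 0.0639] 0.66
scene clamp [ 0.6766 -0.2944  0.0804] 0.62
scene reagent_bottle [ 0.6751 -0.2935  0.0796] 0.81
scene powder_jar [0.6474 0.2999 0.064 ] 0.82
scene mortar [0.5189 0.0303 0.03  ] 0.54
{'time': 0.7, 'qpos': array([-1.44897952e+00,  3.41992088e-01,  1.52411927e+00,  6.99413463e-06,
        1.27544271e+00, -1.45997144e-01]), 'qvel': array([-0.00122414,  0.00033519, -0.0008213 , -0.00066948,  0.00130154,
        0.00082855]), 'joint_efforts': array([-3.94566196e-04, -4.31023586e+01, -2.44442707e+01,  7.17483787e-02,
        4.83526115e-02,  3.66860974e-06]), 'tool_pos': array([ 0.13895216, -0.50627453,  0.22673788]), 'tool_rot': array([ 3.14155350e+00, -1.00659328e-06,  2.67811914e-01]), 'contact_force': array([-0.50936211,  0.42673335, -0.3256303 ]), 'torque': array([-0.0132845 ,  0.02710816,  0.03991736]), 'grip_force': 0.0, 'opening': 0.09163734597026675}
```

View pics/top.png

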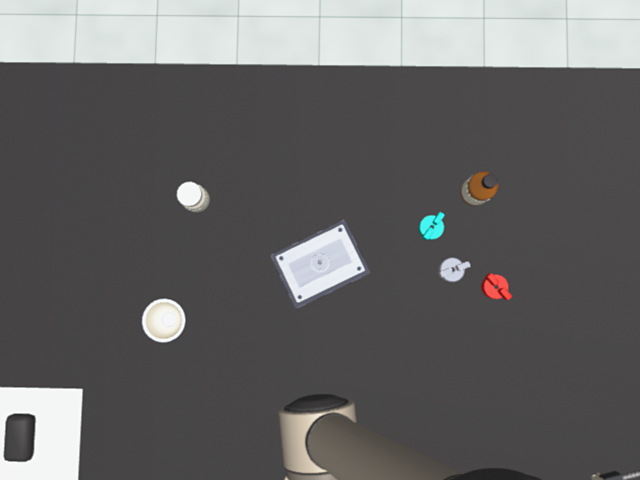

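View pics/scene.png

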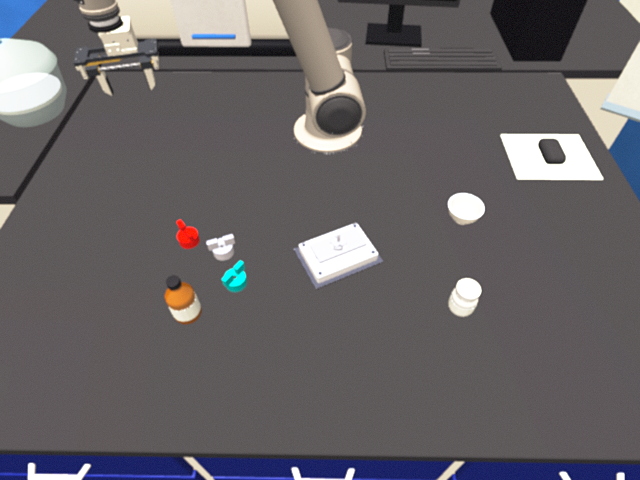

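The steel nut is at top-image (453,269), the red one at (497,287) and the turquoise one at (432,227). The stage centre is at (320,263).

Request:
apply_moves(motion="60 4 -1.5 0 0 0 0;60 4 -1.5 0 0 0 0;60 4 -1.5 0 0 0 0;60 4 -1.5 0 0 0 0;60 4 -1.5 0 0 0 0;60 4 -1.5 0 0 0 0;60 4 -1.5 0 0 0 0;60 4 -1.5 0 0 0 0;60 4 -1.5 0 0 0 0;60 4 -1.5 0 0 0 0;60 0 0 0 0 0 0;60 0 0 0 0 0 0", force=15)

```text
time: 2.2
tool_pos: [0.4846, -0.2559, 0.2265]
tool_rot: [-3.142, 0.001, 0.268]
contact_force: [-0.2, -0.4, 0.2]
opening: 0.0552
grip_force: 0.0
```

```bash
cat >> h.py <<'E'
from scipy.spatial.transform import Rotation as Ro
def wpose():
    s=robot.observe(); T=np.eye(4); T[:3,:3]=Ro.from_euler('xyz',s['tool_rot']).as_matrix(); T[:3,3]=s['tool_pos']; return T
def wray(p,T,uv,z):
    f=240/np.tan(np.radians(p['fovy'])/2); out=[]
    M=T@np.array(p['hand_eye'])
    for u,v in uv:
        a=np.array([u-p['cx'],v-p['cy']]); r=np.hypot(*a)+1e-9; th=r/f
        d=M[:3,:3]@np.r_[np.sin(th)*a/r,np.cos(th)]; o=M[:3,3]; out.append(o+d*(z-o[2])/d[2])
    return np.array(out)
E
python3 - <<'E'
from h import *
T=wpose();s=robot.observe();print(s['tool_pos'],s['tool_rot'],s['qpos'],s['time'])
p=find('wrist',['wing_nut','stage','clamp'])
np.savez('w1.npz',T=T,**{k:p[k] for k in ['hand_eye','cx','cy','fovy']})
print(p['hand_eye'],p['cx'],p['cy'],p['fovy'])
cv2.imwrite('pics/w1.png',p['img'][:,:,::-1])
t=robot.read_camera('top')
for z,q in [(0.006,[(273,258),(345,221),(369,272),(298,306)])]:
    P=np.array([ray(t,*a,z) for a in q]); print(P, P.mean(0))
# white block mask top
g=cv2.cvtColor(t['img'],cv2.COLOR_RGB2GRAY)[200:320,255:385]
m=(g>150).astype(np.uint8); c=max(cv2.findContours(m,0,1)[0],key=cv2.contourArea)
b=cv2.boxPoints(cv2.minAreaRect(c))+[255,200]; P=np.array([ray(t,*a,0.036) for a in b]);print('block',P,P.mean(0),[np.degrees(np.arctan2(*(P[(i+1)%4]-P[i])[1::-1])) for i in range(4)],[np.linalg.norm(P[(i+1)%4]-P[i]) for i in range(4)])
E
```

```text
[ 0.48459657 -0.25589741  0.22653921] [-3.14151319e+00  7.15166393e-04  2.68250511e-01] [-6.25416024e-01  3.84740185e-01  1.46004314e+00 -5.27183115e-04
  1.29731939e+00  6.77272332e-01] 2.2
wrist wing_nut [ 0.577  -0.2103  0.0236] 0.81
wrist wing_nut [ 0.499  -0.2535  0.028 ] 0.73
wrist wing_nut [ 0.4612 -0.3341  0.0252] 0.72
wrist stage [ 0.5052 -0.0023  0.0269] 0.96
wrist clamp [0.5058 0.0078 0.0502] 0.63
[[ 1.12955658e-04 -9.67057381e-01 -2.54558460e-01  6.84739058e-02]
 [ 9.99999925e-01  1.50666290e-05  3.86494146e-04  4.94047829e-04]
 [-3.69926678e-04 -2.54558485e-01  9.67057310e-01 -1.58979158e-01]
 [ 0.00000000e+00  0.00000000e+00  0.00000000e+00  1.00000000e+00]] 315.5530998261957 235.1116167634656 65.70646984690485
[[ 0.50942527  0.1352407   0.006     ]
 [ 0.59314286 -0.02097769  0.006     ]
 [ 0.48214059 -0.07457221  0.006     ]
 [ 0.40594941  0.07850428  0.006     ]] [0.49766453 0.02954877 0.006     ]
block [[ 0.51184936  0.12947135  0.036     ]
 [ 0.58422098 -0.01491295  0.036     ]
 [ 0.4846724  -0.06397671  0.036     ]
 [ 0.41309695  0.07945659  0.036     ]] [0.49845992 0.03250957 0.036     ] [np.float64(-63.37800393470699), np.float64(-153.76303983760903), np.float64(116.51990945043987), np.float64(26.860673823870915)] [np.float64(0.16150689709239743), np.float64(0.11098275191684381), np.float64(0.16030021234681133), np.float64(0.11069559201514118)]
```

View pics/w1.png

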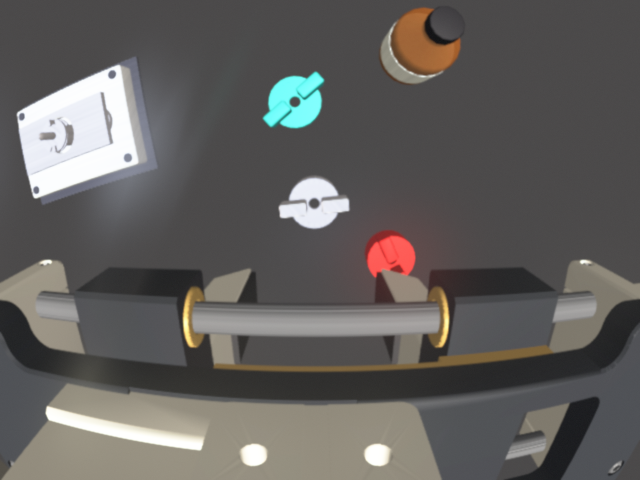

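The wrist picture shows the steel nut's hole at (314,203) with its wings running from (279,211) to (349,204). The fingers are left and right of it.

```bash
python3 - <<'E'
from h import *
d=np.load('w1.npz');T=d['T']
print('hole',wray(d,T,[(314,203)],.026))
P=wray(d,T,[(279,211),(349,204)],.048);print('wing',P,P.mean(0),np.degrees(np.arctan2(*(P[1]-P[0])[1::-1])),np.linalg.norm(P[1]-P[0]))
i=cv2.imread('pics/w1.png')[150:260,240:400]; cv2.imwrite('pics/c1.png',cv2.resize(i,None,fx=5,fy=5,interpolation=2))
E
```

```text
hole [[ 0.49038512 -0.25336811  0.026     ]]
wing [[ 0.47830534 -0.2231001   0.048     ]
 [ 0.50182695 -0.28382622  0.048     ]] [ 0.49006615 -0.25346316  0.048     ] -68.82666425721624 0.06512240070463621
```

View pics/c1.png

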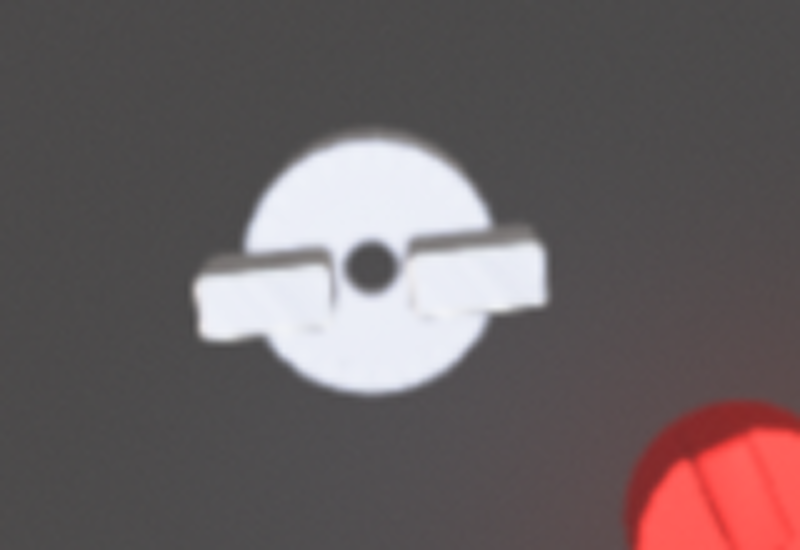

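Request:
apply_moves(motion="40 0 0 1 0 0 -0.167;40 0 0 1 0 0 -0.167;40 0 0 1 0 0 -0.167;40 0 0 1 0 0 -0.167;40 0 0 1 0 0 -0.167;40 0 0 1 0 0 -0.167;40 0 0 1 0 0 -0.167;40 0 0 1 0 0 -0.167;40 0 0 1 0 0 -0.167;40 0 0 1 0 0 -0.167;40 0 0.63 2 0 0 0;40 0 0 2 0 0 0;40 0 0 0 0 0 0;40 0 0 0 0 0 0")

```text
time: 4.2
tool_pos: [0.4911, -0.2541, 0.0875]
tool_rot: [3.141, 0.001, 1.937]
contact_force: [-1.3, -0.3, -0.4]
opening: 0.0369
grip_force: 0.0
```

```bash
python3 - <<'E'
from h import *
T=wpose();s=robot.observe();print(s['tool_pos'],s['tool_rot'],s['qpos'],s['time'])
p=find('wrist',['wing_nut'])
np.savez('w2.npz',T=T,**{k:p[k] for k in ['hand_eye','cx','cy','fovy']})
cv2.imwrite('pics/w2.png',p['img'][:,:,::-1])
E
```

```text
[ 0.4910532  -0.25411227  0.08748446] [3.14104781e+00 9.53689588e-04 1.93723795e+00] [-6.16115087e-01  5.38338240e-01  1.62975214e+00 -9.19039826e-05
  9.72406548e-01 -9.82505238e-01] 4.2
wrist wing_nut [ 0.4897 -0.2463  0.026 ] 0.93
wrist wing_nut [ 0.5705 -0.2052  0.0258] 0.86
```

View pics/w2.png

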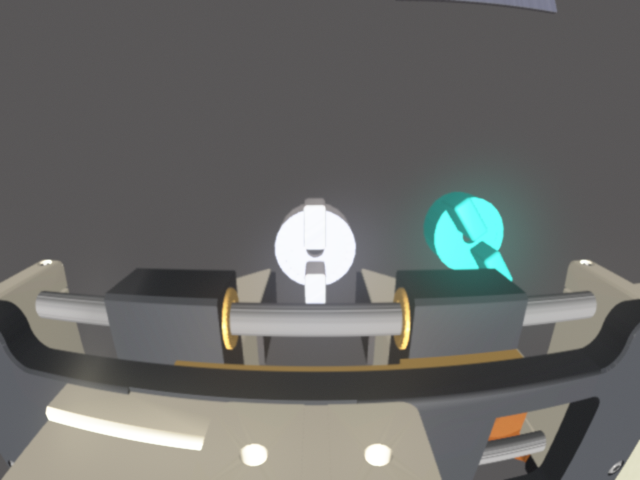

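The picture shows the nut centred between the open fingers with its wings along the tool's x axis. The disc centre is at (315,246), the far wing end is at (315,200), and the turquoise nut is clear to the right.

```bash
python3 - <<'E'
from h import *
d=np.load('w2.npz');T=d['T'];Ti=np.linalg.inv(T)
for n,uv,z in [('wing end',(315,200),.052),('hole',(315,252),.026),('rimL',(275,246),.026),('rimR',(356,246),.026),('wing near end',(315,249),.052)]:
    P=wray(d,T,[uv],z)[0]; print(n,P,(Ti@np.r_[P,1])[:3]*1e3)
E
```

```text
wing end [ 0.4781538 -0.2208374  0.052    ] [35.72131313 -0.14006077 35.45034042]
hole [ 0.49138901 -0.25537807  0.026     ] [-1.24344296 -0.1735144  61.48559079]
rimL [ 0.46681451 -0.26066636  0.026     ] [  2.62429685 -25.01123687  61.46836952]
rimR [ 0.51378002 -0.24265272  0.026     ] [ 2.61444545 25.29035814 61.49578536]
wing near end [ 0.4878543  -0.24613212  0.052     ] [ 8.63032551 -0.14658992 35.47617326]
```

Request:
apply_moves(motion="40 0.15 0 1 0 0 0;40 0 0 1.5 0 0 0;40 0 0 1.5 0 0 0;40 0 0 1 0 0 0;40 0 0 0.5 0 0 0;40 0 0 0.4 0 0 0;40 0 0 0 0 0 0;0 0 0 0 0 0 0;0 0 0 0 0 0 0;0 0 0 0 0 0 0;0 0 0 0 0 0 0", force=25)

```text
time: 5.68
tool_pos: [0.4904, -0.2522, 0.0279]
tool_rot: [3.141, 0.0, 1.938]
contact_force: [0.4, 1.1, 1.9]
opening: 0.0116
grip_force: 25.0
```

Request:
apply_moves(motion="0 0 0 -2 0 0 0;0 0 0 -3 0 0 0;0 0 0 -4 0 0 0;0 0 0 -4 0 0 0;0 3 1.8 0 0 0 0;0 3 1.8 0 0 0 0;0 3 1.8 0 0 0 0;0 3 1.8 0 0 0 0;0 3 1.8 0 0 0 0;0 3 1.8 0 0 0 -0.097;0 0 0 0 0 0 0;0 0 0 0 0 0 0")

```text
time: 7.18
tool_pos: [0.5264, -0.0457, 0.1575]
tool_rot: [-3.141, 0.0, 2.034]
contact_force: [-0.6, 0.2, -1.7]
opening: 0.0114
grip_force: 25.0
```

```bash
python3 - <<'E'
from h import *
T=wpose();s=robot.observe();print(s['tool_pos'],s['tool_rot'],s['qpos'],s['time'],s['opening'])
p=find('wrist',['wing_nut','stage','clamp'])
np.savez('w3.npz',T=T,**{k:p[k] for k in ['hand_eye','cx','cy','fovy']})
cv2.imwrite('pics/w3.png',p['img'][:,:,::-1])
E
```

```text
[ 0.52639647 -0.04571765  0.15753189] [-3.14106449e+00  2.07766807e-04  2.03434182e+00] [-2.31432078e-01  4.14263697e-01  1.61803588e+00 -5.55888390e-04
  1.10956576e+00 -6.94730046e-01] 7.175 0.011375377161420463
wrist wing_nut [ 0.5223 -0.0291  0.1778] 0.75
wrist stage [0.4975 0.0294 0.0301] 0.72
wrist clamp [0.4996 0.0277 0.049 ] 0.56
wrist clamp [0.4991 0.0271 0.0293] 0.28
```

View pics/w3.png

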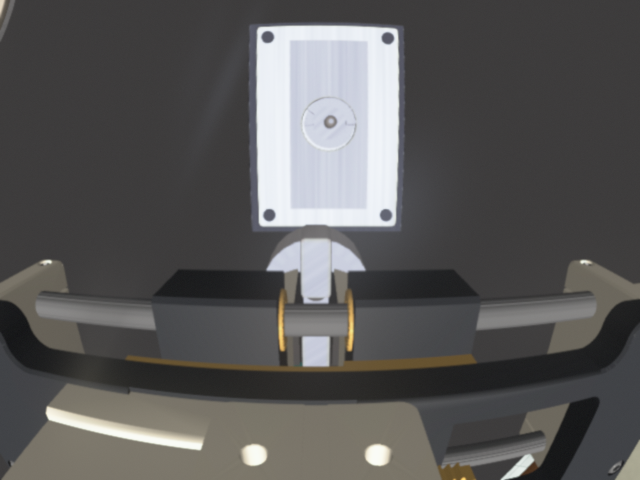

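The stud rod tip is at (330,121), the stage block corners are at (257,26) to (399,226), and the nut hangs square in the fingers with its wing's far top edge at (315,238).

```bash
python3 - <<'E'
from h import *
d=np.load('w3.npz');T=d['T'];Ti=np.linalg.inv(T)
tl=lambda P:(Ti@np.r_[P,1])[:3]*1e3
for n,uv,z in [('tip',(330,121),.083),('wing end top',(315,238),.1815),('rimL',(267,269),.1555),('rimR',(366,269),.1555),('cL',(302,123),.06),('cR',(357,123),.06),('cT',(329,97),.06),('cB',(329,150),.06)]:
    P=wray(d,T,[uv],z)[0]; print(n,P,tl(P))
img=cv2.imread('pics/w3.png')
g=cv2.cvtColor(img,cv2.COLOR_BGR2GRAY)[15:229,230:420]
m=cv2.morphologyEx((g>140).astype(np.uint8),cv2.MORPH_CLOSE,np.ones((7,7)));c=max(cv2.findContours(m,0,1)[0],key=cv2.contourArea)[:,0]+[230,15]
P=wray(d,T,c,.036); L=np.array([tl(q) for q in P])
r=cv2.minAreaRect(L[:,:2].astype(np.float32)); print('block tool',r)
print('block world',cv2.minAreaRect((P[:,:2]*1e3).astype(np.float32)))
cv2.imwrite('pics/c3.png',np.hstack([cv2.resize(img[80:170,285:375],(400,400),interpolation=2),cv2.resize(img[215:305,265:365],(400,400),interpolation=2)]))
E
```

```text
tip [0.49902474 0.02920836 0.083     ] [79.27328013  9.05717303 74.51065185]
wing end top [ 0.51239052 -0.01798547  0.1815    ] [ 31.06308124  -0.14093478 -23.97448939]
rimL [ 0.5022946 -0.0476199  0.1555   ] [  9.07540181 -22.40792994   2.04184383]
rimR [ 0.5433224  -0.02711278  0.1555    ] [ 9.07401543 23.45950093  2.0176184 ]
cL [0.48288858 0.0208379  0.06      ] [79.00574235 -9.10665759 97.5203047 ]
cR [0.51633626 0.03787887 0.06      ] [79.29322654 28.43077649 97.50041889]
cT [0.49122551 0.04520778 0.06      ] [97.07631356  9.2468119  97.50685651]
cB [0.50771659 0.01239886 0.06      ] [60.35609759  9.32803807 97.51444286]
block tool ((78.28341674804688, 9.111255645751953), (107.83721923828125, 157.72019958496094), 89.88789367675781)
block world ((499.49932861328125, 28.329078674316406), (107.83722686767578, 157.72027587890625), 26.66964340209961)
```

View pics/c3.png

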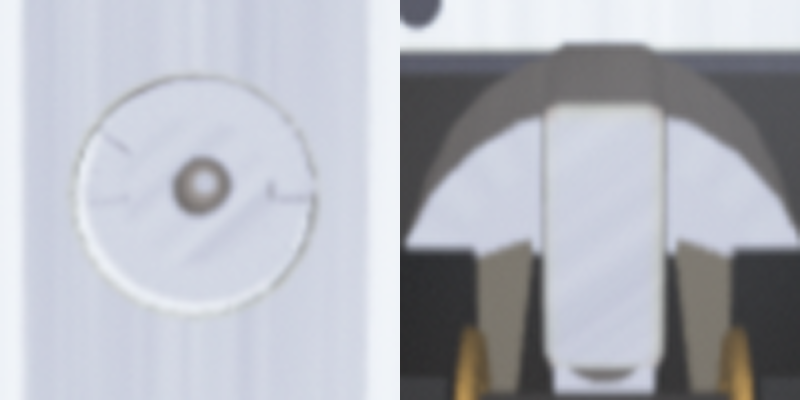

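The rod is at about tool x = 79, y = 9. I'll go lower and nearer for a relative check.

Request:
apply_moves(motion="0 2 0.46 0 0 0 0;0 2 0.46 0 0 0 0;0 0 0 -0 0 0 0;0 0 0 2 0 0 0;0 0 0 1.7 0 0 0;0 0 0 0 0 0 0;0 0 0 0 0 0 0")

```text
time: 8.25
tool_pos: [0.5173, -0.0055, 0.1214]
tool_rot: [3.141, 0.001, 2.035]
contact_force: [0.4, -0.7, -1.0]
opening: 0.0115
grip_force: 25.0
```

```bash
python3 - <<'E'
from h import *
T=wpose();s=robot.observe();print(s['tool_pos'],s['tool_rot'],s['time'],s['opening'])
p=robot.read_camera('wrist')
np.savez('w4.npz',T=T,**{k:p[k] for k in ['hand_eye','cx','cy','fovy']})
cv2.imwrite('pics/w4.png',p['img'][:,:,::-1])
i=p['img'][:,:,::-1][120:300,240:400]; cv2.imwrite('pics/c4.png',cv2.resize(i,None,fx=3.3,fy=3.3,interpolation=2))
E
```

```text
[ 0.51732858 -0.00549438  0.12135868] [3.14082590e+00 7.44350517e-04 2.03497901e+00] 8.25 0.011505666877671917
```

View pics/c4.png

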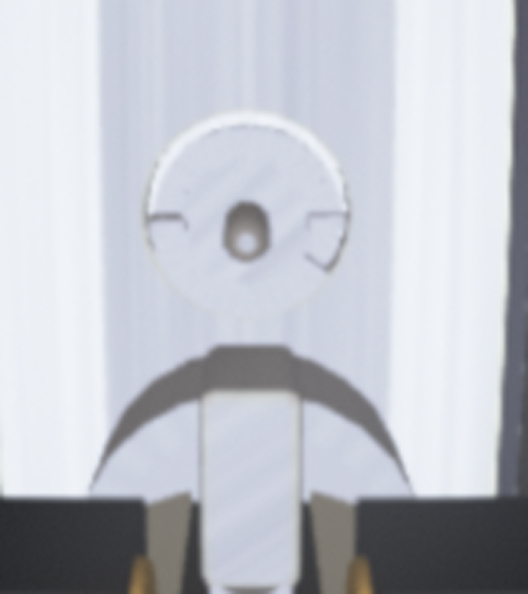

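In the crop the rod tip is at (247,240), i.e. image (314.8,192.7). The wing's end edge is at image (316,238).

```bash
python3 - <<'E'
from h import *
d=np.load('w4.npz');T=d['T'];Ti=np.linalg.inv(T)
tl=lambda P:(Ti@np.r_[P,1])[:3]*1e3
for n,uv,z in [('tip',(314.8,192.7),.0848),('wing end top',(316.1,238.2),.1454),('wing near top',(316.1,297.5),.1454),('cL',(285,185),.06),('cR',(346,185),.06),('cT',(315.5,158),.06),('cB',(315.5,216),.06),('plL',(270,160),.048),('plR',(359.5,160),.048)]:
    P=wray(d,T,[uv],z)[0]; print(n,P,tl(P))
E
```

```text
tip [0.49942613 0.02964607 0.0848    ] [39.46413945 -0.30405854 36.52908925]
wing end top [0.50366657 0.02236393 0.1454    ] [ 31.00902462   0.27399089 -24.06420855]
wing near top [0.51460894 0.00053979 0.1454    ] [  6.59534152   0.28801238 -24.04602546]
cL [0.48301649 0.02265399 0.06      ] [ 40.57683765 -18.12666662  61.31460963]
cR [0.51557205 0.03895143 0.06      ] [40.57493711 18.28034047 61.34252625]
cT [0.492098   0.04516898 0.06      ] [56.64373772  0.0736969  61.31660541]
cB [0.50778702 0.0138399  0.06      ] [21.60581712  0.07682152 61.34268831]
plL [0.46742704 0.03098264 0.048     ] [ 55.01241295 -28.34708042  73.2960348 ]
plR [0.51742831 0.05600121 0.048     ] [54.99854723 27.56403829 73.33891519]
```

Request:
apply_moves(motion="0 2 -0.02 0 0 0 0;0 2 -0.02 0 0 0 0;0 0 0 0 0 0 0;0 0 0 0 0 0 0")

```text
time: 8.8
tool_pos: [0.4987, 0.0305, 0.121]
tool_rot: [3.141, 0.001, 2.036]
contact_force: [0.3, 0.2, -0.4]
opening: 0.0115
grip_force: 25.0
```

Request:
apply_moves(motion="0 0 0 0.5 0 0 0;0 0 0 0.5 0 0 0;0 0 0 0.5 0 0 0;0 0 0 0.5 0 0 0;0 0 0 0 0 0 0")

```text
time: 9.43
tool_pos: [0.4983, 0.0301, 0.1002]
tool_rot: [-3.141, -0.0, 2.035]
contact_force: [1.3, 0.0, -1.8]
opening: 0.0117
grip_force: 25.0
```

Request:
apply_moves(motion="0 0 0 0.3 0 0 0;0 0 0 0.3 0 0 0;0 0 0 0.2 0 0 0;0 0 0 0.2 0 0 0;0 0 0 0 0 0 0")

```text
time: 10.05
tool_pos: [0.4986, 0.0301, 0.0906]
tool_rot: [-3.141, -0.0, 2.035]
contact_force: [0.4, -0.1, -1.6]
opening: 0.0114
grip_force: 25.0
```

```bash
python3 - <<'E'
from h import *
T=wpose();s=robot.observe();print(s['contact_force'],s['torque'])
p=robot.read_camera('wrist')
np.savez('w5.npz',T=T,**{k:p[k] for k in ['hand_eye','cx','cy','fovy']})
i=p['img'][:,:,::-1][120:310,220:410]; cv2.imwrite('pics/c5.png',cv2.resize(i,None,fx=3.1,fy=3.1,interpolation=2))
E
```

```text
[ 0.39492237 -0.10053201 -1.55151546] [-0.00820286 -0.16887419 -0.04679846]
```

View pics/c5.png

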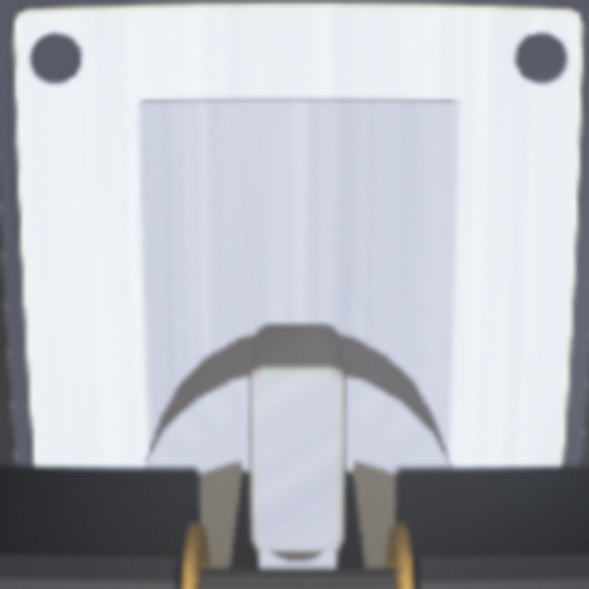

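The nut is over the stud, square to the plate, with no contact force.

Request:
apply_moves(motion="0 0 0 0.2 0 0 0;0 0 0 0.2 0 0 0;0 0 0 0.1 0 0 0;0 0 0 0 0 0 0", force=15)

```text
time: 10.6
tool_pos: [0.4985, 0.0301, 0.0856]
tool_rot: [-3.141, -0.0, 2.035]
contact_force: [0.3, -0.7, -1.4]
opening: 0.0116
grip_force: 15.0
```

Request:
apply_moves(motion="0 0 0 0.05 0 0 0;0 0 0 0.05 0 0 0;0 0 0 0 0 0 0")

```text
time: 10.98
tool_pos: [0.4986, 0.0301, 0.0847]
tool_rot: [-3.141, 0.0, 2.035]
contact_force: [-0.2, 0.4, -1.8]
opening: 0.0119
grip_force: 15.0
```

Request:
apply_moves(motion="0 0 0 0.05 0 0 0;0 0 0 0.05 0 0 0;0 0 0 0 0 0 0")

```text
time: 11.35
tool_pos: [0.4986, 0.0301, 0.0837]
tool_rot: [-3.142, 0.0, 2.035]
contact_force: [-0.1, -0.5, -1.0]
opening: 0.0116
grip_force: 15.0
```

Request:
apply_moves(motion="0 0 0 0.05 0 0 0;0 0 0 0 0 0 0")

```text
time: 11.6
tool_pos: [0.4987, 0.0301, 0.0834]
tool_rot: [3.141, 0.0, 2.035]
contact_force: [-0.6, 0.5, 1.2]
opening: 0.0117
grip_force: 15.0
```

Request:
apply_moves(motion="15 0 0 0 0 0 0;15 0 0 0 0 0 0;15 0 0 0 0 0 0", force=8)

```text
time: 11.98
tool_pos: [0.4986, 0.0301, 0.0832]
tool_rot: [-3.142, 0.0, 2.035]
contact_force: [0.5, 0.3, 0.0]
opening: 0.0138
grip_force: 0.0
```

```bash
cat >> h.py <<'E'
def edge(name=None):
    s=robot.observe(); p=robot.read_camera('wrist'); g=cv2.cvtColor(p['img'],cv2.COLOR_RGB2GRAY).astype(float)
    # far end of the wing's top face: dark end face -> bright top
    es=[]
    for u in range(309,324,2):
        col=cv2.GaussianBlur(g[:,u-1:u+2].mean(1).reshape(-1,1),(1,5),0)[:,0]; d=np.diff(col)[222:262]; es.append((222+int(d.argmax()),int(d.max())))
    # width of the wing's top face a little below
    print('t',s['time'],'pos',np.round(s['tool_pos'],4),'yaw',round(np.degrees(s['tool_rot'][2]),1),'F',np.round(s['contact_force'],1),'tq',np.round(s['torque'],2),'grip',round(s['grip_force'],1),'op',round(s['opening']*1e3,1))
    print('edges',es)
    if name: cv2.imwrite(f'pics/{name}.png',cv2.resize(p['img'][:,:,::-1][200:310,240:400],None,fx=4,fy=4,interpolation=2))
E
python3 -c "
from h import *
edge('e0')"
```

```text
t 11.975 pos [0.4986 0.0301 0.0832] yaw 116.6 F [0.5 0.3 0. ] tq [-0.   -0.1  -0.03] grip 0.0 op 13.8
edges [(238, 24), (238, 24), (238, 24), (238, 25), (238, 25), (238, 24), (238, 24), (238, 24)]
```

Request:
apply_moves(motion="15 0 0 0 0 0 -0.06;15 0 0 0 0 0 -0.06;15 0 0 0 0 0 -0.06;15 0 0 0 0 0 -0.06;15 0 0 0 0 0 0;15 0 0 0 0 0 0", force=8)

```text
time: 12.78
tool_pos: [0.4987, 0.0301, 0.0832]
tool_rot: [-3.142, 0.0, 2.274]
contact_force: [0.2, -0.0, 0.3]
opening: 0.0141
grip_force: 0.0
```

```bash
python3 -c "
from h import *
edge('e1')"
```

```text
t 12.775 pos [0.4987 0.0301 0.0832] yaw 130.3 F [ 0.2 -0.   0.3] tq [ 0.01 -0.21 -0.03] grip 0.0 op 14.1
edges [(238, 20), (237, 25), (237, 25), (237, 25), (238, 24), (238, 24), (238, 25), (238, 25)]
```

View pics/e1.png

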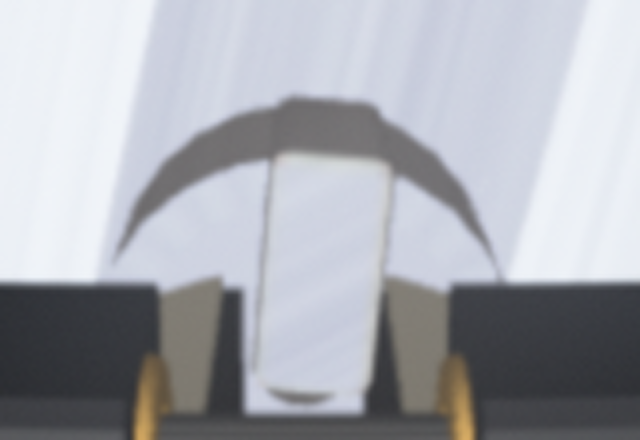

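The nut follows the fingers loosely, lagging about 4°, and is still on the crown (edge at row 238). From here I go on with numbers only.

Request:
apply_moves(motion="15 0 0 0 0 0 -0.06;15 0 0 0 0 0 -0.06;15 0 0 0 0 0 -0.06;15 0 0 0 0 0 0;15 0 0 0 0 0 0", force=6)

```text
time: 13.45
tool_pos: [0.4987, 0.0301, 0.0832]
tool_rot: [-3.142, 0.0, 2.453]
contact_force: [0.7, 0.1, -0.7]
opening: 0.0139
grip_force: 0.0
```

```bash
python3 -c "
from h import *
edge('e2')"
```

```text
t 13.45 pos [0.4987 0.0301 0.0832] yaw 140.6 F [ 0.7  0.1 -0.7] tq [ 0.02 -0.16  0.02] grip 0.0 op 13.9
edges [(238, 20), (237, 25), (237, 25), (237, 24), (237, 23), (238, 23), (238, 24), (238, 25)]
```

Request:
apply_moves(motion="15 0 0 0 0 0 -0.06;15 0 0 0 0 0 -0.06;15 0 0 0 0 0 -0.05;15 0 0 0 0 0 0;15 0 0 0 0 0 0")

```text
time: 14.12
tool_pos: [0.4986, 0.0301, 0.0832]
tool_rot: [-3.142, 0.0, 2.624]
contact_force: [-0.1, -0.3, -0.4]
opening: 0.0138
grip_force: 0.0
```

```bash
python3 -c "
from h import *
edge('e3')"
```

```text
t 14.125 pos [0.4986 0.0301 0.0832] yaw 150.3 F [-0.1 -0.3 -0.4] tq [ 0.08 -0.14  0.04] grip 0.0 op 13.8
edges [(238, 20), (237, 25), (237, 25), (237, 24), (237, 23), (238, 24), (238, 24), (238, 25)]
```

Request:
apply_moves(motion="15 0 0 0 0 0 -0.06;15 0 0 0 0 0 -0.06;15 0 0 0 0 0 -0.05;15 0 0 0 0 0 0;15 0 0 0 0 0 0")

```text
time: 14.8
tool_pos: [0.4986, 0.0301, 0.0832]
tool_rot: [-3.142, 0.0, 2.794]
contact_force: [0.7, -0.8, 0.0]
opening: 0.0137
grip_force: 0.0
```

```bash
python3 -c "
from h import *
edge('e4')"
```

```text
t 14.8 pos [0.4986 0.0301 0.0832] yaw 160.1 F [ 0.7 -0.8  0. ] tq [ 0.01 -0.14  0.02] grip 0.0 op 13.7
edges [(238, 20), (237, 25), (237, 25), (237, 24), (238, 23), (238, 23), (238, 24), (238, 24)]
```

Request:
apply_moves(motion="15 0 0 0 0 0 -0.06;15 0 0 0 0 0 -0.06;15 0 0 0 0 0 -0.05;15 0 0 0 0 0 0;15 0 0 0 0 0 0")

```text
time: 15.48
tool_pos: [0.4986, 0.0301, 0.0832]
tool_rot: [-3.142, -0.0, 2.964]
contact_force: [0.5, 0.5, -0.5]
opening: 0.0137
grip_force: 0.0
```

```bash
python3 - <<'E'
from h import *
edge('e5')
p=robot.read_camera('wrist');Hi=np.linalg.inv(np.array(p['hand_eye']));f=240/np.tan(np.radians(p['fovy'])/2)
for z in (-.024,-.0175):
    c=(Hi@[.031,0,z,1])[:3];th=np.arctan2(np.hypot(*c[:2]),c[2]);print(z,p['cy']+f*th*c[1]/np.hypot(*c[:2]))
E
```

```text
t 15.475 pos [0.4986 0.0301 0.0832] yaw 169.8 F [ 0.5  0.5 -0.5] tq [ 0.12 -0.11  0.05] grip 0.0 op 13.7
edges [(238, 20), (237, 25), (237, 25), (237, 24), (237, 23), (238, 23), (238, 24), (238, 24)]
-0.024 238.62805202952006
-0.0175 234.25333676159258
```

Request:
apply_moves(motion="15 0 0 0 0 0 -0.06;15 0 0 0 0 0 -0.06;15 0 0 0 0 0 -0.05;15 0 0 0 0 0 0;15 0 0 0 0 0 0")

```text
time: 16.2
tool_pos: [0.4986, 0.0301, 0.0832]
tool_rot: [-3.141, 0.0, 3.134]
contact_force: [0.4, -0.9, -0.7]
opening: 0.014
grip_force: 0.0
```

```bash
python3 -c "
from h import *
edge('e6')"
```

```text
t 16.2 pos [0.4986 0.0301 0.0832] yaw 179.5 F [ 0.4 -0.9 -0.7] tq [ 0.11 -0.19  0.03] grip 0.0 op 14.0
edges [(250, 19), (250, 20), (250, 20), (250, 20), (250, 20), (250, 20), (250, 20), (250, 19)]
```

```bash
python3 - <<'E'
import cv2,numpy as np
for n in ['e5','e6']:
    g=cv2.resize(cv2.cvtColor(cv2.imread(f'pics/{n}.png'),6),(160,110),interpolation=3).astype(int)
    print(n,'col',g[10:62,74:78].mean(1).astype(int).tolist())
    for r in (50,70,85): print('row',200+r,g[r,50:105].tolist())
E
```

```text
e5 col [207, 207, 206, 206, 206, 206, 206, 208, 209, 209, 209, 209, 207, 190, 153, 121, 111, 111, 112, 112, 113, 114, 114, 115, 115, 117, 120, 136, 168, 197, 208, 210, 211, 212, 213, 214, 214, 215, 215, 215, 213, 212, 211, 210, 210, 210, 209, 210, 210, 209, 209, 209]
row 250 [213, 214, 214, 214, 215, 214, 214, 213, 212, 211, 210, 211, 211, 213, 212, 202, 182, 183, 203, 213, 215, 216, 215, 215, 214, 214, 212, 212, 211, 212, 212, 211, 211, 211, 211, 210, 210, 211, 211, 210, 209, 210, 209, 209, 209, 205, 198, 184, 187, 204, 211, 213, 214, 213, 214]
row 270 [153, 146, 139, 134, 136, 158, 190, 202, 202, 203, 205, 208, 209, 205, 190, 179, 196, 208, 208, 208, 207, 207, 207, 207, 208, 207, 208, 208, 209, 209, 209, 210, 211, 212, 213, 212, 212, 210, 210, 209, 208, 207, 203, 200, 190, 161, 140, 134, 133, 137, 145, 152, 162, 172, 177]
row 285 [124, 123, 119, 102, 76, 61, 59, 57, 59, 73, 117, 165, 185, 177, 177, 197, 204, 204, 203, 203, 203, 203, 202, 202, 202, 202, 202, 202, 202, 202, 204, 205, 206, 207, 206, 206, 204, 205, 204, 204, 202, 200, 188, 155, 98, 63, 61, 74, 102, 120, 124, 124, 124, 
[... 418 characters left out ...]
52, 151, 151, 152, 151, 151, 150, 148, 148, 146, 140, 132, 126, 127, 150, 185, 206, 209, 209, 209, 208, 210, 210, 211, 211, 212, 210, 203, 191]
row 270 [153, 145, 138, 133, 136, 157, 189, 200, 194, 184, 193, 206, 208, 208, 208, 208, 208, 209, 209, 208, 208, 208, 208, 209, 209, 209, 210, 210, 209, 209, 208, 208, 208, 207, 207, 205, 204, 202, 195, 181, 182, 198, 201, 201, 201, 192, 164, 139, 133, 136, 143, 151, 160, 170, 176]
row 285 [122, 123, 118, 100, 73, 59, 57, 57, 70, 114, 169, 199, 206, 206, 206, 207, 208, 208, 209, 209, 210, 210, 209, 208, 208, 207, 206, 205, 204, 204, 203, 202, 202, 202, 202, 201, 198, 193, 179, 160, 139, 109, 74, 58, 57, 58, 59, 73, 100, 118, 122, 123, 122, 122, 123]
```

The picture columns suggest the nut has dropped on the near side only and is tilted. I'll turn a little further back to let the other pin fall.

Request:
apply_moves(motion="15 0 0 0 0 0 -0.03;15 0 0 0 0 0 -0.03;15 0 0 0 0 0 0;15 0 0 0 0 0 0", force=5)

```text
time: 16.75
tool_pos: [0.4986, 0.0301, 0.0832]
tool_rot: [-3.142, 0.0, -3.089]
contact_force: [-0.4, 0.3, -0.3]
opening: 0.0136
grip_force: 0.1
```

```bash
cat >> h.py <<'E'
def prof(n):
    g=cv2.resize(cv2.cvtColor(cv2.imread(f'pics/{n}.png'),6),(160,110),interpolation=3).astype(int)
    print(n,'col',g[10:62:1,74:78].mean(1).astype(int).tolist())
    for r in (50,70,85): print('row',200+r,g[r,50:105].tolist())
E
python3 -c "
from h import *
edge('e7');prof('e7')"
```

```text
t 16.75 pos [0.4986 0.0301 0.0832] yaw -177.0 F [-0.4  0.3 -0.3] tq [ 0.14 -0.18 -0.02] grip 0.1 op 13.6
edges [(249, 20), (249, 19), (250, 19), (250, 19), (250, 20), (250, 20), (250, 20), (250, 19)]
e7 col [143, 157, 190, 206, 209, 208, 207, 207, 206, 206, 204, 198, 176, 147, 129, 126, 126, 125, 124, 121, 120, 121, 122, 123, 123, 124, 124, 125, 125, 126, 127, 126, 127, 127, 128, 127, 128, 128, 129, 138, 159, 183, 200, 208, 211, 212, 213, 213, 213, 212, 211, 209]
row 250 [212, 213, 214, 214, 213, 213, 212, 211, 210, 210, 210, 210, 205, 183, 158, 161, 170, 174, 176, 175, 173, 171, 168, 165, 162, 160, 157, 157, 154, 153, 152, 151, 149, 148, 147, 146, 144, 142, 140, 137, 134, 127, 123, 125, 149, 188, 206, 209, 209, 209, 210, 209, 208, 202, 190]
row 270 [152, 144, 138, 134, 135, 156, 189, 200, 201, 202, 199, 189, 185, 195, 204, 208, 208, 208, 208, 208, 208, 208, 208, 208, 208, 209, 208, 209, 209, 209, 209, 209, 208, 209, 208, 206, 206, 207, 205, 203, 200, 188, 174, 178, 193, 192, 164, 139, 133, 136, 143, 151, 160, 170, 176]
row 285 [123, 122, 118, 100, 73, 59, 58, 57, 58, 65, 95, 139, 179, 200, 206, 206, 207, 208, 208, 209, 209, 210, 209, 209, 209, 209, 208, 207, 207, 206, 205, 204, 203, 203, 202, 203, 201, 200, 199, 193, 171, 127, 80, 60, 58, 58, 59, 73, 100, 119, 123, 124, 124, 123, 122]
```

Request:
apply_moves(motion="15 0 0 0 0 0 -0.04;15 0 0 0 0 0 -0.04;15 0 0 0 0 0 0;15 0 0 0 0 0 0", force=5)

```text
time: 17.3
tool_pos: [0.4986, 0.0301, 0.0832]
tool_rot: [-3.141, -0.0, -3.009]
contact_force: [0.5, -0.2, -0.4]
opening: 0.0138
grip_force: 0.0
```

```bash
python3 -c "
from h import *
edge('e8');prof('e8')"
```

```text
t 17.3 pos [0.4986 0.0301 0.0832] yaw -172.4 F [ 0.5 -0.2 -0.4] tq [ 0.09 -0.13 -0.03] grip 0.0 op 13.8
edges [(231, 25), (231, 25), (231, 24), (231, 24), (231, 24), (231, 24), (231, 25), (231, 25)]
e8 col [203, 153, 133, 160, 193, 207, 208, 205, 191, 160, 125, 112, 111, 111, 112, 113, 114, 114, 115, 115, 121, 142, 173, 198, 209, 213, 213, 214, 215, 214, 214, 212, 212, 211, 211, 210, 210, 210, 210, 209, 209, 209, 209, 210, 211, 210, 210, 209, 208, 207, 207, 207]
row 250 [210, 212, 212, 213, 213, 212, 211, 211, 210, 210, 210, 210, 207, 194, 186, 201, 210, 210, 211, 210, 210, 210, 209, 210, 209, 210, 209, 209, 210, 211, 211, 210, 212, 211, 212, 210, 209, 209, 208, 206, 204, 201, 190, 177, 195, 208, 210, 210, 210, 211, 210, 211, 209, 209, 210]
row 270 [152, 145, 139, 134, 135, 157, 189, 201, 202, 202, 204, 207, 205, 193, 186, 202, 211, 211, 211, 211, 211, 210, 210, 209, 208, 207, 207, 206, 205, 204, 204, 204, 204, 204, 203, 203, 202, 203, 202, 201, 198, 187, 173, 177, 194, 192, 164, 140, 133, 137, 144, 152, 161, 171, 177]
row 285 [123, 123, 118, 101, 74, 59, 58, 58, 59, 72, 115, 168, 195, 192, 187, 200, 205, 205, 207, 206, 205, 205, 203, 204, 204, 205, 205, 207, 207, 206, 207, 206, 206, 207, 208, 208, 208, 209, 207, 203, 194, 166, 112, 70, 60, 60, 61, 75, 102, 120, 124, 124, 123, 124, 124]
```

The nut has dropped level: the edge is at row 231 and the end-face height is normal again. Now I lower the fingers, close lightly, and run forward.

Request:
apply_moves(motion="15 0 0 0.3 0 0 0;15 0 0 0.3 0 0 0;13.5 0 0 0 0 0 0;13.5 0 0 0 0 0 0;13.5 0 0 0 0 0 0.05;13.5 0 0 0 0 0 0.05;13.5 0 0 0 0 0 0.05;13.5 0 0 0 0 0 0.05;13.5 0 0 0 0 0 0", force=9)

```text
time: 18.48
tool_pos: [0.4987, 0.0301, 0.0773]
tool_rot: [-3.142, 0.0, 3.075]
contact_force: [0.5, 0.2, 0.0]
opening: 0.0125
grip_force: 0.0
```

```bash
python3 -c "
from h import *
edge('f1');prof('f1')"
```

```text
t 18.475 pos [0.4987 0.0301 0.0773] yaw 176.2 F [0.5 0.2 0. ] tq [ 0.02 -0.16  0.02] grip 0.0 op 12.5
edges [(235, 24), (235, 24), (235, 24), (235, 24), (235, 24), (235, 23), (235, 22), (235, 22)]
f1 col [168, 195, 207, 209, 208, 207, 207, 207, 206, 205, 201, 181, 142, 118, 113, 114, 114, 115, 115, 115, 116, 116, 116, 120, 133, 160, 191, 211, 215, 215, 215, 214, 212, 212, 211, 210, 210, 210, 210, 209, 210, 209, 209, 209, 210, 210, 210, 209, 209, 208, 207, 207]
row 250 [214, 213, 213, 212, 211, 210, 210, 210, 203, 189, 199, 212, 215, 213, 213, 212, 211, 212, 211, 210, 210, 210, 211, 210, 211, 210, 210, 210, 209, 209, 210, 209, 211, 211, 211, 210, 208, 204, 195, 180, 181, 201, 210, 211, 213, 214, 213, 213, 213, 212, 211, 210, 209, 209, 209]
row 270 [172, 159, 150, 143, 136, 134, 146, 174, 187, 180, 182, 196, 204, 207, 207, 207, 208, 208, 208, 209, 210, 210, 212, 212, 211, 211, 210, 209, 209, 208, 206, 205, 205, 204, 204, 203, 202, 198, 192, 180, 178, 194, 200, 197, 180, 152, 135, 135, 140, 149, 160, 169, 178, 187, 192]
row 285 [124, 124, 124, 122, 113, 91, 68, 58, 60, 80, 128, 174, 198, 203, 203, 202, 202, 201, 202, 202, 202, 203, 206, 206, 207, 207, 205, 204, 204, 204, 205, 206, 207, 206, 207, 206, 204, 202, 196, 170, 124, 79, 61, 60, 61, 68, 89, 111, 121, 124, 124, 124, 124, 124, 123]
```

Request:
apply_moves(motion="13.5 0 0 0.015 0 0 0.08;13.5 0 0 0.015 0 0 0.08;13.5 0 0 0.015 0 0 0.08;13.5 0 0 0.015 0 0 0.08;13.5 0 0 0.015 0 0 0.08;13.5 0 0 0.015 0 0 0.08;13.5 0 0 0 0 0 0", force=9)

```text
time: 19.4
tool_pos: [0.4989, 0.0301, 0.0766]
tool_rot: [3.141, 0.001, 2.596]
contact_force: [1.0, 1.0, 0.6]
opening: 0.0127
grip_force: 0.3
```

```bash
python3 -c "
from h import *
edge('f2')"
```

```text
t 19.4 pos [0.4989 0.0301 0.0766] yaw 148.8 F [1.  1.  0.6] tq [ 0.1  -0.26  0.02] grip 0.3 op 12.7
edges [(235, 23), (235, 24), (235, 24), (235, 24), (235, 25), (235, 25), (235, 25), (235, 24)]
```

Request:
apply_moves(motion="13.5 0 0 0.015 0 0 0.08;13.5 0 0 0.015 0 0 0.08;13.5 0 0 0.015 0 0 0.08;13.5 0 0 0.015 0 0 0.08;13.5 0 0 0.015 0 0 0.08;13.5 0 0 0.015 0 0 0.08;13.5 0 0 0 0 0 0")

```text
time: 20.32
tool_pos: [0.4989, 0.0301, 0.0756]
tool_rot: [3.141, 0.001, 2.117]
contact_force: [0.1, -0.2, 0.9]
opening: 0.0124
grip_force: 0.5
```

```bash
python3 -c "
from h import *
edge('f3')"
```

```text
t 20.325 pos [0.4989 0.0301 0.0756] yaw 121.3 F [ 0.1 -0.2  0.9] tq [ 0.03 -0.29  0.  ] grip 0.5 op 12.4
edges [(236, 24), (236, 24), (236, 25), (236, 25), (236, 25), (236, 25), (236, 25), (236, 25)]
```

Request:
apply_moves(motion="13.5 0 0 0.015 0 0 0.08;13.5 0 0 0.015 0 0 0.08;13.5 0 0 0.015 0 0 0.08;13.5 0 0 0.015 0 0 0.08;13.5 0 0 0.015 0 0 0.08;13.5 0 0 0.015 0 0 0.08;13.5 0 0 0 0 0 0", force=12)

```text
time: 21.25
tool_pos: [0.4987, 0.0301, 0.0744]
tool_rot: [3.142, 0.0, 1.637]
contact_force: [-0.6, -0.3, 0.9]
opening: 0.0125
grip_force: 1.3
```

```bash
python3 -c "
from h import *
edge('f4')"
```

```text
t 21.25 pos [0.4987 0.0301 0.0744] yaw 93.8 F [-0.6 -0.3  0.9] tq [ 0.02 -0.26 -0.01] grip 1.3 op 12.5
edges [(237, 24), (237, 24), (237, 24), (237, 24), (237, 24), (236, 24), (236, 24), (236, 24)]
```

Request:
apply_moves(motion="13.5 0 0 0.015 0 0 0.08;13.5 0 0 0.015 0 0 0.08;13.5 0 0 0.015 0 0 0.08;13.5 0 0 0.015 0 0 0.08;13.5 0 0 0 0 0 0")

```text
time: 21.92
tool_pos: [0.4987, 0.03, 0.0738]
tool_rot: [3.141, 0.0, 1.318]
contact_force: [1.8, 0.2, -0.0]
opening: 0.0127
grip_force: 2.9
```

```bash
python3 -c "
from h import *
edge('f5')"
```

```text
t 21.925 pos [0.4987 0.03   0.0738] yaw 75.5 F [ 1.8  0.2 -0. ] tq [-0.04 -0.35  0.02] grip 2.9 op 12.7
edges [(237, 24), (237, 25), (237, 24), (237, 24), (237, 24), (236, 24), (236, 24), (236, 24)]
```

Request:
apply_moves(motion="13.5 0 0 0.01 0 0 0.06;13.5 0 0 0.01 0 0 0.06;13.5 0 0 0.01 0 0 0.06;13.5 0 0 0.01 0 0 0.06;13.5 0 0 0 0 0 0.06;13.5 0 0 0 0 0 0", force=15)

```text
time: 22.72
tool_pos: [0.4985, 0.03, 0.0733]
tool_rot: [-3.141, 0.0, 1.018]
contact_force: [2.1, -1.5, -1.3]
opening: 0.0126
grip_force: 6.4
```

```bash
python3 -c "
from h import *
edge('f6')"
```

```text
t 22.725 pos [0.4985 0.03   0.0733] yaw 58.3 F [ 2.1 -1.5 -1.3] tq [-0.19 -0.31  0.19] grip 6.4 op 12.6
edges [(237, 25), (237, 25), (237, 25), (237, 24), (237, 24), (236, 24), (236, 25), (236, 24)]
```

Request:
apply_moves(motion="13.5 0 0 0 0 0 0.05;13.5 0 0 0 0 0 0.05;13.5 0 0 0 0 0 0")

```text
time: 23.15
tool_pos: [0.4984, 0.0301, 0.0731]
tool_rot: [-3.141, 0.001, 0.917]
contact_force: [2.5, -1.3, -4.6]
opening: 0.0124
grip_force: 7.8
```

```bash
python3 -c "
from h import *
edge('f7')"
```

```text
t 23.15 pos [0.4984 0.0301 0.0731] yaw 52.5 F [ 2.5 -1.3 -4.6] tq [-0.18 -0.32  0.21] grip 7.8 op 12.4
edges [(237, 25), (237, 25), (237, 25), (237, 24), (236, 24), (236, 25), (236, 24), (236, 24)]
```

Request:
apply_moves(motion="13.5 0 0 0.03 0 0 0.03;13.5 0 0 0.03 0 0 0.03;13.5 0 0 0.01 0 0 0.03;13.5 0 0 0 0 0 0", force=15)

```text
time: 23.7
tool_pos: [0.4985, 0.03, 0.0728]
tool_rot: [3.142, 0.0, 0.824]
contact_force: [0.3, -1.4, -2.1]
opening: 0.0124
grip_force: 9.4
```

```bash
python3 -c "
from h import *
edge('f8')"
```

```text
t 23.7 pos [0.4985 0.03   0.0728] yaw 47.2 F [ 0.3 -1.4 -2.1] tq [-0.24 -0.07  0.2 ] grip 9.4 op 12.4
edges [(237, 25), (237, 25), (237, 25), (237, 24), (236, 24), (236, 25), (236, 25), (236, 24)]
```

Request:
apply_moves(motion="13.5 0 0 0.01 0 0 0.03;13.5 0 0 0.01 0 0 0.03;13.5 0 0 0 0 0 0")

```text
time: 24.12
tool_pos: [0.4987, 0.03, 0.0726]
tool_rot: [3.141, 0.0, 0.764]
contact_force: [0.2, -1.8, -1.5]
opening: 0.0126
grip_force: 9.1
```

```bash
python3 -c "
from h import *
edge('f9')"
```

```text
t 24.125 pos [0.4987 0.03   0.0726] yaw 43.8 F [ 0.2 -1.8 -1.5] tq [-0.34 -0.1   0.22] grip 9.1 op 12.6
edges [(237, 25), (237, 25), (237, 25), (237, 25), (236, 24), (236, 25), (236, 25), (236, 24)]
```

Request:
apply_moves(motion="13.5 0 0 0 0 0 0.03;13.5 0 0 0 0 0 0.03;13.5 0 0 0 0 0 0")

```text
time: 24.55
tool_pos: [0.4986, 0.0302, 0.0725]
tool_rot: [-3.142, 0.0, 0.704]
contact_force: [0.6, -2.4, -1.3]
opening: 0.0123
grip_force: 9.2
```

```bash
python3 -c "
from h import *
edge('g1');prof('g1');prof('f5')"
```

```text
t 24.55 pos [0.4986 0.0302 0.0725] yaw 40.3 F [ 0.6 -2.4 -1.3] tq [-0.19 -0.09  0.25] grip 9.2 op 12.3
edges [(237, 25), (237, 25), (237, 25), (237, 24), (236, 25), (236, 25), (236, 25), (236, 24)]
g1 col [240, 239, 238, 228, 186, 139, 134, 168, 202, 214, 214, 214, 202, 164, 126, 113, 112, 112, 112, 113, 113, 114, 113, 114, 114, 117, 132, 162, 193, 210, 214, 215, 213, 213, 212, 211, 211, 211, 211, 211, 211, 210, 210, 210, 210, 211, 211, 211, 211, 210, 209, 208]
row 250 [212, 212, 211, 210, 210, 208, 196, 178, 197, 210, 213, 215, 215, 215, 214, 213, 213, 212, 211, 211, 211, 211, 211, 211, 211, 211, 211, 211, 210, 210, 211, 211, 212, 212, 213, 212, 205, 188, 191, 205, 211, 211, 212, 214, 214, 215, 215, 215, 214, 212, 212, 212, 211, 210, 211]
row 270 [168, 157, 148, 140, 132, 131, 145, 164, 170, 187, 201, 205, 207, 207, 208, 208, 208, 207, 208, 208, 209, 210, 211, 212, 212, 212, 212, 211, 211, 210, 208, 208, 207, 206, 204, 204, 203, 195, 180, 182, 196, 202, 203, 197, 179, 150, 133, 132, 137, 147, 156, 164, 176, 187, 192]
row 285 [120, 120, 120, 118, 108, 86, 64, 59, 79, 129, 174, 197, 2
[... 615 characters left out ...]
12, 211, 211, 210, 211, 211, 212, 212, 212, 213, 212, 206, 188, 188, 204, 210, 212, 214, 215, 215, 215, 215, 215, 214, 213, 212, 212, 212, 212]
row 270 [169, 158, 149, 142, 134, 133, 147, 169, 172, 173, 189, 203, 208, 208, 208, 208, 208, 208, 208, 209, 209, 209, 211, 212, 212, 212, 213, 213, 212, 212, 210, 209, 208, 207, 207, 206, 206, 201, 187, 175, 182, 197, 202, 198, 180, 151, 136, 135, 140, 150, 161, 171, 179, 190, 194]
row 285 [122, 122, 122, 121, 112, 90, 67, 58, 63, 99, 155, 190, 202, 204, 204, 204, 204, 204, 204, 203, 203, 203, 203, 203, 205, 207, 207, 207, 207, 207, 206, 206, 206, 207, 207, 208, 208, 206, 196, 161, 109, 72, 62, 61, 62, 68, 86, 110, 121, 124, 124, 124, 124, 124, 123]
```

Request:
apply_moves(motion="13.5 0 0 0 0 0 0.03;13.5 0 0 0 0 0 0.03;13.5 0 0 0 0 0 0")

```text
time: 24.98
tool_pos: [0.4986, 0.0301, 0.0725]
tool_rot: [3.142, 0.0, 0.644]
contact_force: [1.1, -1.7, -3.6]
opening: 0.0123
grip_force: 10.2
```

```bash
python3 -c "
from h import *
edge('g2');prof('g2')" | grep -v col
```

```text
t 24.975 pos [0.4986 0.0301 0.0725] yaw 36.9 F [ 1.1 -1.7 -3.6] tq [-0.23 -0.21  0.27] grip 10.2 op 12.3
edges [(237, 25), (237, 25), (237, 25), (237, 24), (236, 25), (236, 25), (236, 25), (236, 24)]
row 250 [213, 212, 211, 210, 210, 206, 192, 181, 196, 209, 213, 214, 215, 214, 214, 213, 213, 212, 212, 211, 212, 211, 211, 211, 212, 210, 211, 211, 211, 210, 210, 211, 212, 213, 213, 211, 203, 189, 192, 206, 210, 211, 213, 214, 214, 214, 214, 214, 214, 213, 212, 211, 209, 209, 210]
row 270 [168, 157, 147, 141, 133, 132, 146, 165, 169, 188, 202, 206, 207, 207, 208, 208, 207, 208, 208, 209, 209, 210, 211, 213, 212, 213, 211, 211, 209, 210, 208, 208, 206, 206, 205, 204, 202, 194, 183, 186, 198, 202, 202, 197, 179, 150, 134, 133, 138, 147, 156, 164, 176, 187, 193]
row 285 [120, 120, 120, 119, 108, 86, 65, 59, 81, 130, 174, 196, 201, 202, 203, 203, 203, 203, 203, 202, 203, 202, 203, 204, 205, 206, 207, 207, 206, 205, 205, 205, 206, 207, 207, 207, 207, 202, 178, 132, 84, 62, 58, 59, 60, 65, 83, 106, 118, 121, 121, 120, 121, 122, 120]
```

Request:
apply_moves(motion="13.5 0 0 0.01 0 0 0.03;13.5 0 0 0.01 0 0 0.03;13.5 0 0 0 0 0 0")

```text
time: 25.4
tool_pos: [0.4986, 0.0301, 0.0723]
tool_rot: [3.142, 0.0, 0.584]
contact_force: [1.8, -1.4, -3.9]
opening: 0.0125
grip_force: 10.7
```

```bash
python3 - <<'E'
from h import *
edge('g3');prof('g3')
for c in ['top','scene']:
    p=find(c,['clamp'])
E
```

```text
t 25.4 pos [0.4986 0.0301 0.0723] yaw 33.5 F [ 1.8 -1.4 -3.9] tq [-0.23 -0.19  0.17] grip 10.7 op 12.5
edges [(237, 25), (237, 25), (237, 25), (237, 25), (236, 25), (236, 25), (236, 25), (236, 24)]
g3 col [240, 240, 240, 239, 231, 194, 140, 127, 160, 199, 214, 214, 202, 164, 127, 112, 111, 112, 112, 113, 113, 113, 113, 113, 114, 116, 133, 163, 194, 211, 215, 214, 214, 214, 212, 211, 211, 211, 211, 211, 210, 210, 210, 210, 210, 211, 211, 211, 210, 210, 209, 208]
row 250 [213, 212, 212, 211, 209, 201, 185, 180, 197, 209, 213, 215, 215, 216, 214, 214, 213, 212, 212, 212, 211, 211, 211, 211, 210, 212, 210, 210, 210, 210, 211, 211, 212, 213, 213, 211, 202, 187, 192, 206, 211, 212, 212, 213, 215, 214, 215, 214, 213, 213, 212, 211, 210, 210, 211]
row 270 [168, 156, 146, 138, 131, 131, 145, 165, 169, 187, 202, 205, 207, 207, 208, 208, 208, 208, 208, 209, 209, 210, 212, 212, 212, 212, 211, 211, 210, 209, 209, 207, 207, 206, 205, 204, 202, 193, 183, 187, 198, 203, 202, 198, 178, 149, 133, 132, 138, 147, 156, 164, 176, 187, 193]
row 285 [120, 120, 120, 118, 109, 86, 64, 59, 82, 131, 174, 195, 201, 202, 204, 204, 204, 203, 203, 203, 203, 203, 202, 204, 205, 207, 207, 206, 206, 205, 205, 204, 206, 206, 206, 207, 208, 203, 179, 133, 85, 63, 60, 60, 61, 64, 83, 106, 118, 121, 121, 121, 121, 121, 120]
top clamp [0.4416 0.0212 0.0296] 0.68
scene clamp [0.5097 0.0221 0.0418] 0.85
```

Request:
apply_moves(motion="13.5 0 0 0.01 0 0 0.03;13.5 0 0 0.01 0 0 0.03;13.5 0 0 0 0 0 0")

```text
time: 26.02
tool_pos: [0.4986, 0.0301, 0.0722]
tool_rot: [-3.142, 0.0, 0.524]
contact_force: [1.0, -1.3, -3.0]
opening: 0.0127
grip_force: 11.6
```

Request:
apply_moves(motion="13.5 0 0 0.01 0 0 0.03;13.5 0 0 0.01 0 0 0.03;13.5 0 0 0 0 0 0")

```text
time: 26.4
tool_pos: [0.4987, 0.0301, 0.0722]
tool_rot: [3.141, -0.0, 0.464]
contact_force: [0.2, -0.9, -0.3]
opening: 0.0129
grip_force: 15.8
```

```bash
python3 - <<'E'
from h import *
edge('g4');prof('g4')
E
```

```text
t 26.4 pos [0.4987 0.0301 0.0722] yaw 26.6 F [ 0.2 -0.9 -0.3] tq [-0.14 -0.08  0.35] grip 15.8 op 12.9
edges [(237, 26), (237, 26), (237, 25), (237, 25), (236, 24), (236, 24), (236, 23), (237, 20)]
g4 col [240, 240, 240, 240, 235, 211, 162, 127, 137, 175, 206, 213, 202, 164, 126, 112, 111, 112, 111, 112, 113, 113, 113, 114, 113, 116, 131, 161, 192, 209, 214, 213, 213, 212, 211, 211, 210, 211, 210, 210, 210, 210, 210, 210, 211, 211, 211, 210, 209, 209, 208, 208]
row 250 [211, 210, 210, 206, 192, 182, 198, 209, 212, 213, 215, 215, 215, 215, 214, 212, 212, 211, 211, 210, 210, 211, 211, 211, 211, 211, 211, 210, 210, 210, 211, 212, 212, 211, 204, 187, 185, 199, 208, 211, 211, 213, 214, 214, 214, 215, 214, 213, 212, 211, 210, 210, 210, 211, 211]
row 270 [159, 151, 143, 136, 130, 128, 133, 157, 189, 203, 206, 207, 208, 208, 207, 207, 207, 208, 209, 209, 210, 211, 211, 212, 211, 212, 210, 210, 209, 208, 207, 206, 206, 205, 204, 201, 190, 182, 192, 205, 207, 204, 202, 202, 192, 158, 133, 130, 136, 143, 151, 161, 170, 177, 187]
row 285 [118, 119, 119, 117, 105, 77, 60, 71, 116, 170, 196, 201, 202, 203, 204, 204, 203, 204, 202, 202, 202, 202, 203, 205, 206, 207, 206, 206, 205, 205, 204, 206, 206, 207, 208, 207, 203, 193, 174, 144, 107, 73, 60, 59, 60, 62, 76, 101, 116, 119, 119, 120, 120, 121, 120]
```

The stop is reached: torque jumped to 0.35 N m, the fingers are yielding, and the nut no longer follows. Now I let go and lift away.

Request:
apply_moves(motion="30 0 0 0 0 0 0;40 0 0 0 0 0 0;40 0 0 0 0 0 0;40 0 0 0 0 0 0;40 0 0 -1 0 0 0;40 0 0 -2 0 0 0;40 0 0 -3 0 0 0;40 0 0 -3 0 0 0;40 0 0 0 0 0 0;40 0 0 0 0 0 0")

```text
time: 27.7
tool_pos: [0.4982, 0.0301, 0.1618]
tool_rot: [-3.141, 0.0, 0.465]
contact_force: [-0.7, -0.2, -0.6]
opening: 0.0369
grip_force: 0.0
```

```bash
python3 - <<'E'
from h import *
T=wpose();p=find('wrist',['wing_nut','clamp']);f=240/np.tan(np.radians(p['fovy'])/2)
Ti=np.linalg.inv(T)
for n in ['wing_nut','clamp']:
    r=robot.trace(n,p)
    if r:
        m=r[0]['pixels']; v,u=np.nonzero(m); print(n,r[0]['score'],u.min(),u.max(),v.min(),v.max(),u.mean(),v.mean())
find('scene',['wing_nut','clamp','powder_jar','reagent_bottle','mortar']); find('top',['wing_nut','reagent_bottle','powder_jar','mortar'])
g=cv2.cvtColor(p['img'],cv2.COLOR_RGB2GRAY)
M=np.linalg.inv(T@np.array(p['hand_eye']))
def pr(P):
    c=(M@np.r_[P,1])[:3];rr=np.hypot(*c[:2]);th=np.arctan2(rr,c[2]);return p['cx']+f*th*c[0]/rr,p['cy']+f*th*c[1]/rr
for a in (20,24,28,32):
    d=np.array([np.cos(np.radians(a)),np.sin(np.radians(a)),0])
    print(a,[np.round(pr(np.array([.4987,.0301,z])+.032*d),1) for z in (.0965,.1005)])
print(g[200:330:1,316].tolist())
E
```

```text
wrist wing_nut [0.5021 0.0333 0.0687] 0.7
wrist wing_nut [ 0.5819 -0.1917  0.0251] 0.61
wrist clamp [0.5049 0.0328 0.0489] 0.77
wrist clamp [0.5011 0.0308 0.0678] 0.73
wing_nut 0.73 537 604 230 287 564.2667286245353 253.86524163568774
clamp 0.75 234 397 191 265 315.9868904037756 225.41714735186156
scene wing_nut [0.5123 0.0318 0.0688] 0.85
scene wing_nut [ 0.4703 -0.343   0.0272] 0.79
scene wing_nut [ 0.5945 -0.2014  0.0258] 0.58
scene clamp [0.5076 0.0175 0.0443] 0.55
scene powder_jar [0.6497 0.2976 0.06  ] 0.89
scene reagent_bottle [ 0.6754 -0.2986  0.0777] 0.7
scene mortar [0.3647 0.3606 0.0359] 0.87
scene mortar [0.5127 0.0281 0.0646] 0.36
top wing_nut [ 0.5779 -0.2075  0.0287] 0.96
top wing_nut [ 0.4566 -0.3385  0.0276] 0.88
top reagent_bottle [ 0.656  -0.2964  0.0865] 0.79
top reagent_bottle [0.4449 0.0424 0.0285] 0.71
top powder_jar [0.6329 0.2938 0.0713] 0.65
top mortar [0.3725 0.3629 0.0287] 0.67
20 [array([321. , 198.8]), array([321.1, 199.9])]
24 [array([317.4, 198.5]), array([317.4, 199.6])]
28 [array([313.7, 198.5]), array([313.7, 199.5])]
32 [array([310. , 198.7]), array([309.9, 199.8])]
[217, 220, 219, 219, 219, 218, 218, 218, 219, 219, 219, 219, 218, 217, 217, 218, 219, 220, 220, 220, 219, 218, 215, 215, 214, 214, 212, 214, 216, 217, 216, 216, 217, 217, 218, 218, 214, 197, 157, 147, 157, 171, 191, 204, 207, 199, 179, 165, 178, 148, 121, 117, 117, 118, 118, 118, 119, 119, 129, 163, 201, 218, 220, 220, 219, 219, 218, 218, 217, 217, 216, 217, 217, 217, 216, 215, 215, 214, 215, 217, 218, 218, 217, 215, 213, 212, 210, 210, 209, 211, 212, 212, 212, 208, 182, 121, 86, 83, 83, 82, 82, 82, 79, 75, 75, 80, 90, 95, 92, 94, 112, 115, 109, 107, 113, 119, 123, 126, 131, 134, 134, 135, 136, 139, 142, 143, 143, 141, 140, 139]
```

```bash
python3 - <<'E'
from h import *
T=wpose();p=robot.read_camera('wrist')
g=cv2.cvtColor(p['img'],cv2.COLOR_RGB2GRAY)
L=[]
for u in range(296,338,3):
    c=g[225:275,u].astype(int); d=np.diff(cv2.GaussianBlur(c.astype(np.float32),(1,3),0)[:,0]); L.append((u,225+int(d.argmax()),int(d.max())))
print(L)
for r in (268,274,280,286): print(r,g[r,290:345].tolist())
for q,z in [((300,262),.0965),((330,262),.0965)]: print(wray(p,T,[q],z))
print(robot.observe()['time'])
E
```

```text
[(296, 265, 7), (299, 267, 8), (302, 268, 7), (305, 236, 10), (308, 260, 16), (311, 259, 31), (314, 259, 32), (317, 259, 33), (320, 259, 32), (323, 259, 28), (326, 269, 4), (329, 268, 8), (332, 267, 8), (335, 265, 6)]
268 [243, 243, 243, 244, 243, 243, 243, 241, 239, 236, 232, 227, 224, 222, 221, 219, 218, 213, 200, 207, 217, 220, 220, 219, 219, 219, 219, 219, 218, 218, 218, 219, 218, 219, 219, 214, 199, 209, 221, 224, 227, 230, 235, 240, 244, 244, 245, 245, 244, 244, 244, 244, 244, 244, 245]
274 [242, 242, 242, 242, 242, 242, 242, 242, 242, 242, 242, 242, 242, 242, 242, 242, 242, 237, 217, 209, 215, 217, 218, 218, 219, 219, 219, 218, 217, 216, 217, 217, 218, 219, 219, 218, 215, 228, 238, 241, 242, 242, 242, 242, 241, 242, 242, 241, 242, 242, 241, 242, 242, 242, 241]
280 [242, 242, 242, 242, 242, 241, 242, 242, 242, 242, 242, 242, 242, 242, 242, 242, 242, 241, 237, 220, 206, 211, 215, 216, 218, 218, 219, 219, 219, 219, 217, 216, 214, 214, 213, 213, 212, 212, 229, 240, 242, 242, 242, 242, 242, 242, 242, 242, 242, 242, 242, 241, 241, 241, 241]
286 [233, 234, 234, 233, 234, 234, 234, 234, 234, 234, 234, 235, 235, 235, 235, 235, 234, 235, 230, 214, 206, 214, 215, 215, 213, 213, 213, 211, 211, 212, 212, 213, 214, 214, 214, 215, 211, 201, 220, 232, 235, 234, 234, 234, 234, 234, 234, 234, 234, 233, 233, 233, 233, 233, 233]
[[0.48689916 0.03459659 0.0965    ]]
[[0.49548098 0.01748026 0.0965    ]]
28.55
```

```bash
python3 -c "
from cell import robot
print(robot.hand_in())"
```

```text
the job is handed in; nothing more can be done
None
```

The job is handed in at about 29 s of robot time. The wing nut was set on the crown, turned back until it dropped into the thread start, then run forward until the clamp plate met its stop, and released. The plate being fully down is judged from the torque jump at the stop (about 0.35 N m) and the nut's estimated height, since I had no direct reading of the plate. The bottle, jar and mortar were found where they started.

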